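# Thread the spindle through the tape stand

## Task

Take the long wooden spindle from the dark rack and thread it lengthwise through the tape stand: through the hole in one side board, the core of the tape roll and the hole in the other board. Leave it lying in both holes, sticking out about equally far on both sides; leave the short spindle in the rack and the roll in the stand.

Things in the scene. Friction and masses are not known exactly. Their poses are not given: they have to be found in the camera images.
- long_spindle: Light wooden dowel, 16 mm diameter, 240 mm long, 30 g, ends alike. Origin at its middle, on its axis; y runs along it. Lies level in one of two slots of a dark rack right of the stand, axis 40 mm above the bench, 14 to 32 degrees counter-clockwise from world y. The rack (41 mm high) ends within 36 mm of its middle; beyond, the ends are free. Droops if held lightly far from its middle.
- short_spindle: The wrong one: same dowel but only 90 mm long, in the rack's other slot, parallel to the long one and 60 mm from it (centre to centre). Origin at its middle; y along it. Stays in the rack.
- hole_axis (a point): Middle of the plywood tape stand (fixed, robot's left), on the common axis of its two holes, 90 mm above the bench. y = axis of the holes, pointing away from the robot (25 to 42 degrees left of world x); z up. Side boards 16 mm thick, 110 wide, 125 high fill 23 to 39 mm from here along +y and -y, each with a through hole of 36 mm diameter. The roll between them reaches 135 mm, its tape end 145.
- tape_roll: Roll of cream masking tape standing loose on two rollers between the boards, 96 mm outer diameter, core hole about 54 mm, 36 mm wide, its centre about 5 mm below the axis of the holes. Origin: on its flat side towards the robot, 8 mm above the roll's centre; z runs along the roll's axis (away from the robot).
Not all that is in view belongs to the job. There is more than one size of the tape_roll; the job needs the larger.

How it is judged:
At the end, for the whole second after the job is handed in: The long spindle lies at rest through both holes of the stand and the roll's core: its middle within 40 mm along the axis and 20 mm across it of the stand's middle, its direction within 15 degrees of the holes' axis (so both ends stick out); the roll is still between the boards (y of long_spindle in the frame of hole_axis between -0.04 and 0.04 m and x of long_spindle in the frame of hole_axis between -0.02 and 0.02 m and z of long_spindle in the frame of hole_axis between -0.02 and 0.02 m and angle between the y axis of long_spindle and the y axis of hole_axis, either way round below 0.26 rad and linear speed of long_spindle below 0.03 m/s and distance between tape_roll and hole_axis below 0.05 m); the robot touches nothing.
It fails at once if the short spindle is taken from the rack or shifted by more than 50 mm (distance of short_spindle from where it was at the start of the episode above 0.05 m).
It also fails if it takes over 45 s, if anything falls off the work surface, if the arm or the gripper's body presses on something with over 40 N, if the wrist force passes 120 N, or if a joint passes its speed limit or range.

## Robot

A 6-joint arm with a two-finger parallel gripper is mounted at the origin on a cart in front of the work surface, level with it; the furniture and walls round the work are solid. World frame = base frame: x ahead of the robot, y to its left, z up, the work surface at z = 0. Lengths are in m, angles in rad, forces in N, time in s.
With the tool pointing down it reaches from about 0.25 to 0.725 m from the base axis. Payload 4 kg.
Tool frame: the origin (TCP) lies at the very end of the fingers, on their centre line; the grasp point (between the pads) lies 19 mm behind it; y points along the fingers, z is the direction in which the jaws open and shut, and the axes are right-handed (so a half turn about y gives the same grasp; the last joint's range is limited). The gripper opens to 85 mm and grips with 20 to 120 N. Pads are 22 mm wide; open, the fingers measure 114 mm over their backs; the gripper's body (76 mm by 85 mm) begins 54 mm behind the grasp point. The pads swing forward as they close: fully open they stand 13 mm farther back than shut.
Start: joints at [0, 0.241, 0.005, 1.335, 0, 1.571], TCP at [0.5, -0, 0.231] pointing down, gripper open.
Joint ranges: [-2.72, 2.72], [-1.05, 1.87], [-1.09, 1.28], [-1.99, 2.15], [-1.42, 1.44], [-3.14, 3.14]. Speed limits (rad/s): [2.79, 2.79, 3.14, 3.14, 3.14, 3.14].

## Interface

Orientations are given as a unit quaternion [x, y, z, w].
In Python, from workcell import bot gives the robot as it stands. The module is installed in compiled form; this text tells all that it offers.
- The arm moves only by the tool move_arm, never from a script. Its argument "increments" is a list of rows, each an object with "grip": the closure, from 0 (fully open) to 1 (shut); "linear": the shift along the tool's x, y, z scaled (see below), a list of three; "twist": the turn about the tool's y scaled (see below). A call has exactly 5 rows; each row shifts and turns the pose as measured when the row begins, along the tool's axes as they then stand; what a row does not reach is not made up. The controller multiplies each number of a shift by 0.2 m and each number of a turn by 2 rad. A row lasts 1/10 s, in which the tool goes at most 50 mm and 8.59 degrees, less where a joint would pass 70% of its speed; a pose out of reach is approached as far as the arm can. A call with a number of a shift or a turn outside -1 to 1 is refused whole. A call with a gripper value outside its range is refused whole. The fingers move at their own pace and stop on an object; the grip force is fixed at half the most. Time passes only in rows, so rows that do not move let the fingers close, or fill a call up. It gives the time, the measured TCP pose, the force and the opening at its end, in the units of the state.
- bot.get_obs(): the state, without advancing time (a new reading comes with each control period).
- bot.camera(name): name is "scene" or "side" or "wrist"; returns (picture, depth): 384x512x3 uint8, blue, green, red; 384x512 float32, m along the optical axis (not along the pixel's ray), 0 where there is no reading.
- bot.camera_params(name): a dict with "camera_matrix" (3x3 intrinsics, pixels), "rvec" (rotation vector, rad) and "tvec" (3), from world to camera coordinates, as OpenCV has them; the wrist camera has in their place "T_tool_cam" (4x4, takes a point from camera to tool coordinates, whose origin is the TCP and whose axes are the tool frame's). Camera axes: x right, y down, z forward; pixel columns grow to the right and rows downward; lengths in m; the calibration is good to about 2 mm. A picture is of the moment at which its call begins: read the wrist's pose just before it. camera_params takes no time and is no camera call.
- bot.job_done(): hands the job in, once; it reports no verdict.
The state is a dict: "clock": time; "joint_pos": joint angles; "joint_vel": joint speeds; "tau": joint torques, N m; "eef_pos": TCP position; "tool_rot": TCP orientation; "ft_force": force on the tool from outside, world axes, zero at the start; "ft_torque": the same for the moment, N m; "grip_width": finger opening in m.
Only numpy, scipy, OpenCV 4.12 (cv2) and the standard library are available. Lean on these libraries where they do the work, as an engineer would, in place of code of your own. Each camera call takes 0.05 s, during which the arm holds its last target. There are 200 camera calls.

## Working session

There is one attempt and no reset: what is moved stays moved. The work goes in short steps, Python scripts to look and compute and a tool call to move; the robot and the scene stay as the last step left them, time stands still between calls to the robot, and variables do not carry over. Pictures are saved under pics/ and viewed, about 8 in all and at most 12, crops included, and the job is handed in when it is done.

Besides the shell and the picture viewer there is one more tool, called after "Request:" as name(argument=value, ...), one argument or row to a line, values as JSON. move_arm: Moves the arm, as the interface text tells. Its arguments: {"type":"object","properties":{"increments":{"type":"array"}},"required":["increments"]}

```bash
mkdir -p pics
cat > h.py <<'E'
import numpy as np, cv2
from workcell import bot
from scipy.spatial.transform import Rotation as R
def cam(n):
    p=bot.camera_params(n); K=np.array(p["camera_matrix"])
    if n=="wrist":
        o=bot.get_obs(); T=np.eye(4); T[:3,:3]=R.from_quat(o["tool_rot"]).as_matrix(); T[:3,3]=o["eef_pos"]
        return K,T@np.array(p["T_tool_cam"])
    M=np.eye(4); M[:3,:3]=cv2.Rodrigues(np.array(p["rvec"],float))[0]; M[:3,3]=np.ravel(p["tvec"])
    return K,np.linalg.inv(M)
def onplane(K,T,uv,z):
    uv=np.atleast_2d(uv).astype(float); d=np.c_[uv,np.ones(len(uv))]@np.linalg.inv(K).T@T[:3,:3].T
    return T[:3,3]+d*((z-T[2,3])/d[:,2])[:,None]
def cloud(K,T,D):
    v,u=np.mgrid[:D.shape[0],:D.shape[1]]
    P=np.stack([u*D,v*D,D],-1)@np.linalg.inv(K).T
    return P@T[:3,:3].T+T[:3,3]
def proj(K,T,P):
    q=(np.atleast_2d(P)-T[:3,3])@T[:3,:3]@K.T; return q[:,:2]/q[:,2:]
E
python3 - <<'E'
from h import *
o=bot.get_obs(); print(o["clock"],o["eef_pos"],o["tool_rot"],o["grip_width"]);print(R.from_quat(o["tool_rot"]).as_matrix().round(3))
ims=[]
for n in("scene","side","wrist"):
    K,T=cam(n);i,d=bot.camera(n);np.savez(f"{n}0.npz",i=i,d=d,K=K,T=T);ims.append(i);print(n,T[:3,3].round(3),T[:3,2].round(2),K[0,0])
cv2.imwrite("pics/a.png",cv2.resize(np.hstack(ims[:2]),(800,300)));cv2.imwrite("pics/scene.png",ims[0])
E
```

```text
0.0 [4.99362710e-01 6.00138935e-06 2.30413273e-01] [ 0.50052969 -0.5005117   0.49947564 -0.49948189] 0.0852031679794216
[[ 0.    -0.002  1.   ]
 [-1.    -0.     0.   ]
 [ 0.    -1.    -0.002]]
scene [-0.331 -0.695  0.653] [ 0.66  0.62 -0.43] 445.1759212762702
side [0.246 1.209 0.683] [ 0.2  -0.86 -0.46] 427.14159452627297
wrist [0.5   0.078 0.374] [-0.   -0.31 -0.95] 332.3801506622315
```

View pics/a.png

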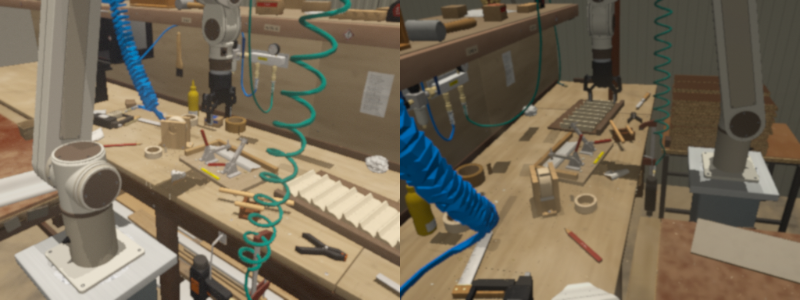

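View pics/scene.png

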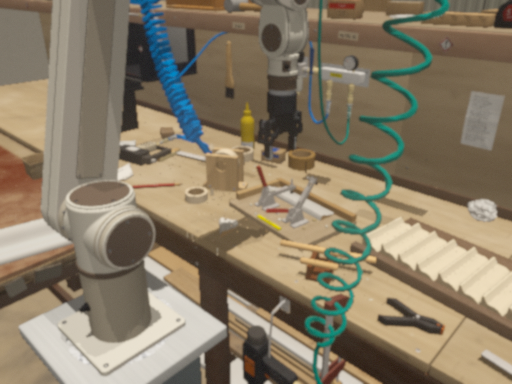

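The stand is at scene (226,168), with light dowels near scene (325,255) behind the green hose. The smaller roll lies at (196,194) and a brown roll at (300,158). I'll take closer crops of both views.

Run:
```python
from h import *
s=np.load("scene0.npz");d=np.load("side0.npz")
a=cv2.resize(s["i"][225:305,255:395],(800,457),interpolation=3)[:300,:]
def c(i,x,y,w,h,W,H): return cv2.resize(i[y:y+h,x:x+w],(W,H),interpolation=3)
A=c(s["i"],260,225,133,100,400,300);B=c(s["i"],170,130,133,100,400,300)
C=c(d["i"],220,110,133,100,400,300);D=c(d["i"],140,170,133,100,400,300)
cv2.imwrite("pics/b.png",np.vstack([np.hstack([A,B]),np.hstack([C,D])]))
for n,z,pts in(("scene",s,[(280,242),(375,262),(302,260),(335,268),(226,160)]),("side",d,[(270,150),(290,175),(185,240)])):
    P=cloud(z["K"],z["T"],z["d"])
    for u,v in pts: print(n,u,v,P[v,u].round(3))
```

```text
scene 280 242 [ 0.42  -0.073  0.045]
scene 375 262 [ 0.516 -0.291  0.039]
scene 302 260 [ 0.395 -0.164  0.045]
scene 335 268 [ 0.427 -0.237  0.041]
scene 226 160 [0.604 0.32  0.111]
side 270 150 [ 0.536 -0.379  0.021]
side 290 175 [ 0.424 -0.167  0.018]
side 185 240 [0.609 0.392 0.09 ]
```

View pics/b.png

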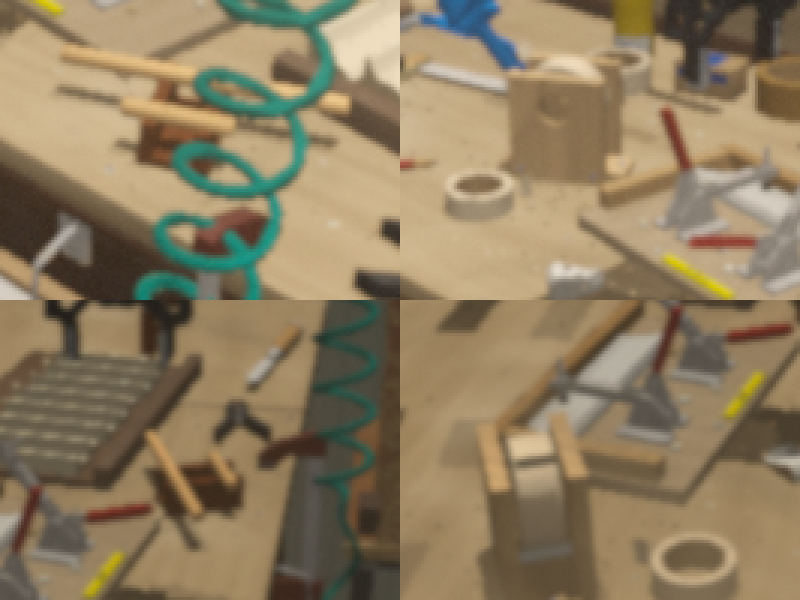

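Run:
```python
from h import *
s=np.load("scene0.npz");d=np.load("side0.npz")
P=np.vstack([cloud(z["K"],z["T"],z["d"])[z["d"]>0] for z in(s,d)])
C=np.vstack([z["i"][z["d"]>0] for z in(s,d)])
def hm(x0,x1,y0,y1,st,zm):
    print("cols y",y0,y1)
    for x in np.arange(x0,x1,st):
        r=[]
        for y in np.arange(y0,y1,st):
            k=(abs(P[:,0]-x)<st/2)&(abs(P[:,1]-y)<st/2)&(P[:,2]<zm)
            r.append("%4d"%(1000*P[k,2].max()) if k.any() else "   .")
        print("%.2f"%x,"".join(r))
hm(.34,.68,-.36,0,.02,.25)
hm(.40,.74,.14,.48,.02,.2)
g=s["i"].astype(int);m=(g[...,1]>g[...,2]+40)&(s["d"]>0);Q=cloud(s["K"],s["T"],s["d"])[m];print("hose",np.percentile(Q,[2,50,98],axis=0).round(2))
near=Q[(abs(Q[:,0]-.45)<.15)&(abs(Q[:,1]+.15)<.2)];print(len(near),near[:5])
```

```text
cols y -0.36 0
0.34    2 227  48  49  30   2   2   3   2   3   3   1   2   3   2   2   4   2
0.36    3   2  40  41  27   1   3   3   3   2   2   3   3   3   3   2   2   2
0.38    3   2  27  22   5   3   3   3  29  42   2   2   3   2   2   2   1   3
0.40    2   2   2   3   1   2  41  44  48  50  48   4   2   2   3   3   2   2
0.42    2   2   3   2   2   1  49  50  49  47  43   2   3  47  49  45   3   2
0.44   19   3   3   3   2   3  50  47  42  42  43  47  50  50  49  42   2   3
0.46    2   3   2   3   0   3   2  34  43  49  49  49  46  40   3   1   2 249
0.48    2   3   3   2   2   2   3  43  45  47  46  40   4  16  20  19  18  17
0.50    2   3   3   2  46  49  49  48  45  39   2   2   1  20  20  20  20  20
0.52    3   2   3  43  49  47  40   0   2   0-340  -2-341  20  19  20  20  20
0.54   35  34  34  35  33  34  34  20   0  -1   0   2  19  20  20  19  24 248
0.56   35  34  34  34  33  34  34  35  33   1   2   3  22  20  19  19  23  64
0.58   40  28  42  16   9  31  32  33  34   2   2   1  19  19  20  20  22  88
0.60   41  29  42  29  38  41  28  35  37   1   2   3  20  24  25  19  
[... 1084 characters left out ...]
1  22  44  43   0   0 127 126 128 133 133 130 146 124   1   2
0.64   25  17   .  44  44   .   .  15 123 129 131 133 128 127 124   0   0
0.66   33  34  36  42  40   .   .  13  36 125 127 126 125 113   0   0   0
0.68   30  28  38  44   .   .   .   1  13 126 125 121   0   0   7   0   1
0.70   24  28  44  43   .   .   .   1   3 113   1   1   0   0   0   0   0
0.72   44  44  44  44   .  -2   0   3   1   1   1   1   0   0   0   0   1
hose [[ 0.25 -0.43 -0.03]
 [ 0.32 -0.33  0.33]
 [ 0.89  0.83  0.61]]
355 [[ 0.31895631 -0.34829232  0.43894277]
 [ 0.31818442 -0.34891654  0.43754147]
 [ 0.30243064 -0.33654122  0.38240542]
 [ 0.31270655 -0.33856649  0.37824668]
 [ 0.31709787 -0.33803997  0.37687392]]
```

Request:
move_arm(
  increments=[
    {"grip": 0, "linear": [0.23, 0, -0.03], "twist": -0.07},
    {"grip": 0, "linear": [0.2, 0, -0.03], "twist": -0.07},
    {"grip": 0, "linear": [0.2, 0, -0.03], "twist": -0.07},
    {"grip": 0, "linear": [0.2, 0, -0.03], "twist": 0},
    {"grip": 0, "linear": [0, 0, 0], "twist": 0},
  ],
)

```text
clock: 0.65
eef_pos: [0.5097, -0.1643, 0.2286]
tool_rot: [0.596, -0.383, 0.381, -0.594]
ft_force: [-0.5, -0.3, 0.2]
grip_width: 0.0854
```

Run:
```python
from h import *
o=bot.get_obs(); print(o["joint_pos"]); M=R.from_quat(o["tool_rot"]).as_matrix();print(M.round(3))
K,T=cam("wrist");i,d=bot.camera("wrist");np.savez("w1.npz",i=i,d=d,K=K,T=T)
P=cloud(K,T,d);h=cv2.cvtColor(i,cv2.COLOR_BGR2HSV)
m=((P[...,2]>.042)&(P[...,2]<.054)&(abs(P[...,1]+.18)<.15)&(abs(P[...,0]-.46)<.09)&(h[...,2]>110)).astype(np.uint8)
n,l,st,c=cv2.connectedComponentsWithStats(m)
for k in range(1,n):
    if st[k,4]<150: continue
    Q=P[l==k]; r=cv2.minAreaRect((Q[:,:2]*1000).astype(np.float32)); vx=cv2.fitLine(Q[:,:2].astype(np.float32),2,0,.01,.01).ravel();print(st[k],r,vx.round(3),np.degrees(np.arctan2(-vx[0]*np.sign(vx[1]),abs(vx[1]))),np.percentile(Q[:,2],95))
i=i.copy();i[m>0]=i[m>0]//2+np.array([0,0,127],np.uint8)
cv2.imwrite("pics/w1.png",i)
```

```text
[-3.11533441e-01  3.15784802e-01  9.96468756e-02  1.35887890e+00
 -4.94971849e-04  8.29929128e-01]
[[ 0.416 -0.004  0.909]
 [-0.909  0.001  0.416]
 [-0.002 -1.    -0.003]]
[ 206   52   16   73 1015] ((445.0845031738281, -115.0726318359375), (14.695011138916016, 65.01002502441406), 23.054655075073242) [ 0.402 -0.916  0.445 -0.115] 23.689962 0.04991358528855846
[ 146  111   21   89 1243] ((416.8411865234375, -199.16522216796875), (15.45110034942627, 90.13117218017578), 23.67156410217285) [ 0.402 -0.915  0.417 -0.197] 23.726757 0.04982890325797086
[ 208  131   17  139 1827] ((491.6969909667969, -221.17312622070312), (15.434218406677246, 153.73880004882812), 23.87787437438965) [ 0.409 -0.913  0.492 -0.22 ] 24.146084 0.049761306714780594
```

View pics/w1.png

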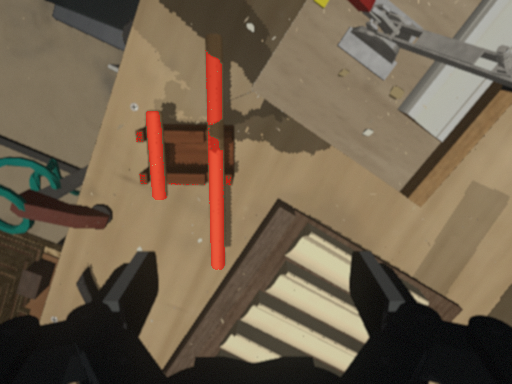

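The wrist picture shows the long spindle at (215,35)–(218,268), the short one at (155,155), the rack between them and the tray by the lower end. I choose the long one. I'll grip it near its upper end, by the fixture, because j6 then stays in range at the stand.

Request:
move_arm(
  increments=[
    {"grip": 0.45, "linear": [-0.08, 0.1, -0.04], "twist": 0.006},
    {"grip": 0.45, "linear": [-0.08, 0.13, -0.04], "twist": 0},
    {"grip": 0.45, "linear": [-0.08, 0.13, -0.04], "twist": 0},
    {"grip": 0.45, "linear": [-0.08, 0.13, -0.04], "twist": 0},
    {"grip": 0.45, "linear": [-0.06, 0.13, -0.04], "twist": 0},
  ],
)

```text
clock: 1.2
eef_pos: [0.4418, -0.1055, 0.1038]
tool_rot: [-0.592, 0.385, -0.386, 0.594]
ft_force: [-0.1, 0.5, 0.3]
grip_width: 0.0472
```

```bash
cat > tgt.py <<'E'
import sys
from h import *
def tgt(p,yaw=None):
    o=bot.get_obs();M=R.from_quat(o["tool_rot"]).as_matrix();d=M.T@(np.array(p)-o["eef_pos"])
    y=np.degrees(np.arctan2(M[1,2],M[0,2]))
    print("t",round(o["clock"],2),"pos",np.round(o["eef_pos"],4),"yaw",y.round(2),"delta units",(d/.2).round(3),"twist units",None if yaw is None else round(-np.radians(yaw-y)/2,4),"w",round(o["grip_width"],4),"F",np.round(o["ft_force"],1),"j6",np.round(o["joint_pos"][5],2))
if __name__=="__main__":
    a=[float(x) for x in sys.argv[1:]];tgt(a[:3],a[3] if len(a)>3 else None)
E
python3 tgt.py .442 -.111 .020 23.9
```

```text
t 1.2 pos [ 0.4418 -0.1055  0.1038] yaw 23.97 delta units [ 0.026  0.419 -0.012] twist units 0.0006 w 0.0472 F [-0.1  0.5  0.3] j6 0.92
```

Request:
move_arm(
  increments=[
    {"grip": 0.45, "linear": [0.02, 0.1, -0.01], "twist": 0},
    {"grip": 0.45, "linear": [0.01, 0.12, 0], "twist": 0},
    {"grip": 0.45, "linear": [0, 0.12, 0], "twist": 0},
    {"grip": 0.45, "linear": [0, 0.085, 0], "twist": 0},
    {"grip": 0.45, "linear": [0, 0.01, 0], "twist": 0},
  ],
)

```text
clock: 1.7
eef_pos: [0.4343, -0.1032, 0.0108]
tool_rot: [-0.594, 0.386, -0.379, 0.595]
ft_force: [-0.3, -0.2, 0.3]
grip_width: 0.0471
```

```bash
python3 tgt.py .442 -.111 .020 23.9
```

```text
t 1.7 pos [ 0.4343 -0.1032  0.0108] yaw 24.46 delta units [ 0.051 -0.047  0.019] twist units 0.0049 w 0.0471 F [-0.3 -0.2  0.3] j6 0.91
```

Request:
move_arm(
  increments=[
    {"grip": 0.45, "linear": [0.05, -0.045, 0.02], "twist": 0.003},
    {"grip": 0.45, "linear": [0, 0, 0], "twist": 0},
    {"grip": 1, "linear": [0, 0, 0], "twist": 0},
    {"grip": 1, "linear": [0, 0, 0], "twist": 0},
    {"grip": 1, "linear": [0, 0, 0], "twist": 0},
  ],
)

```text
clock: 2.2
eef_pos: [0.4412, -0.1077, 0.0209]
tool_rot: [-0.593, 0.387, -0.379, 0.595]
ft_force: [0.7, -1.7, -0.1]
grip_width: 0.0142
```

```bash
python3 tgt.py .442 -.111 .020 23.9
```

```text
t 2.2 pos [ 0.4412 -0.1077  0.0209] yaw 24.33 delta units [ 0.017  0.004 -0.003] twist units 0.0038 w 0.0142 F [ 0.7 -1.7 -0.1] j6 0.9
```

Request:
move_arm(
  increments=[
    {"grip": 1, "linear": [0, -0.06, 0], "twist": 0},
    {"grip": 1, "linear": [0, -0.12, 0], "twist": 0},
    {"grip": 1, "linear": [0, -0.2, 0], "twist": 0},
    {"grip": 1, "linear": [0, -0.2, 0], "twist": 0},
    {"grip": 1, "linear": [0, -0.2, 0], "twist": 0},
  ],
)

```text
clock: 2.7
eef_pos: [0.4357, -0.1066, 0.1755]
tool_rot: [0.595, -0.393, 0.373, -0.593]
ft_force: [1.2, -0.4, -1.0]
grip_width: 0.0146
```

Request:
move_arm(
  increments=[
    {"grip": 1, "linear": [0, -0.2, 0], "twist": -0.04},
    {"grip": 1, "linear": [0, -0.1, -0.1], "twist": -0.07},
    {"grip": 1, "linear": [0, -0.05, -0.1], "twist": -0.07},
    {"grip": 1, "linear": [0, 0, 0], "twist": -0.07},
    {"grip": 1, "linear": [0, 0, 0], "twist": -0.07},
  ],
)

```text
clock: 3.2
eef_pos: [0.405, -0.1301, 0.2563]
tool_rot: [-0.685, 0.173, -0.163, 0.689]
ft_force: [0.4, -0.6, -1.2]
grip_width: 0.0141
```

```bash
python3 tgt.py .45 .25 .25 122
```

```text
t 3.2 pos [ 0.405  -0.1301  0.2563] yaw 62.51 delta units [-0.677  0.047  1.79 ] twist units -0.5191 w 0.0141 F [ 0.4 -0.6 -1.2] j6 0.16
```

Request:
move_arm(
  increments=[
    {"grip": 1, "linear": [-0.09, 0, 0.2], "twist": -0.07},
    {"grip": 1, "linear": [-0.05, 0, 0.21], "twist": -0.07},
    {"grip": 1, "linear": [-0.02, 0, 0.22], "twist": -0.07},
    {"grip": 1, "linear": [0.02, 0, 0.22], "twist": -0.07},
    {"grip": 1, "linear": [0.05, 0, 0.22], "twist": -0.07},
  ],
)

```text
clock: 3.7
eef_pos: [0.4275, 0.09, 0.2584]
tool_rot: [-0.699, -0.079, 0.085, 0.705]
ft_force: [0.2, -0.6, -0.5]
grip_width: 0.0142
```

```bash
python3 tgt.py .45 .25 .25 122
```

```text
t 3.7 pos [0.4275 0.09   0.2584] yaw 103.36 delta units [0.295 0.048 0.752] twist units -0.1626 w 0.0142 F [ 0.2 -0.6 -0.5] j6 -0.03
```

Request:
move_arm(
  increments=[
    {"grip": 1, "linear": [0.08, 0.01, 0.2], "twist": -0.07},
    {"grip": 1, "linear": [0.1, 0.01, 0.18], "twist": -0.07},
    {"grip": 1, "linear": [0.1, 0.01, 0.18], "twist": -0.02},
    {"grip": 1, "linear": [0.1, 0, 0.1], "twist": 0},
    {"grip": 1, "linear": [0, 0, 0], "twist": 0},
  ],
)

```text
clock: 4.2
eef_pos: [0.4419, 0.2538, 0.2523]
tool_rot: [-0.674, -0.199, 0.204, 0.682]
ft_force: [-0.4, -0.9, -0.9]
grip_width: 0.0141
```

```bash
python3 tgt.py .45 .25 .25 122
python3 - <<'E'
from h import *
K,T=cam("wrist");i,d=bot.camera("wrist");np.savez("w2.npz",i=i,d=d,K=K,T=T);cv2.imwrite("pics/w2.png",i)
o=bot.get_obs();P=cloud(K,T,d)
# stand tops
m=(d>0)&(abs(P[...,2]-.125)<.006)&(abs(P[...,0]-.62)<.13)&(abs(P[...,1]-.35)<.13)
n,l,st,c=cv2.connectedComponentsWithStats(m.astype(np.uint8))
for k in range(1,n):
    if st[k,4]>60: print(st[k],cv2.minAreaRect((P[l==k][:,:2]*1000).astype(np.float32)))
m=(d>0)&(P[...,2]>.2)&(P[...,2]<.33)
n,l,st,c=cv2.connectedComponentsWithStats(m.astype(np.uint8))
for k in range(1,n):
    if st[k,4]>200: print("high",st[k],P[l==k].mean(0).round(3))
E
```

```text
t 4.2 pos [0.4419 0.2538 0.2523] yaw 123.1 delta units [ 0.024  0.011 -0.038] twist units 0.0096 w 0.0141 F [-0.4 -0.9 -0.9] j6 -0.06
[229 337   8  22 156] ((603.5706787109375, 334.3118591308594), (22.420175552368164, 7.386943340301514), 32.04816436767578)
[271 339   8  19 143] ((580.50537109375, 370.17962646484375), (16.759376525878906, 7.5915913581848145), 32.22901916503906)
high [   29   181   443   203 31869] [0.437 0.248 0.305]
```

View pics/w2.png

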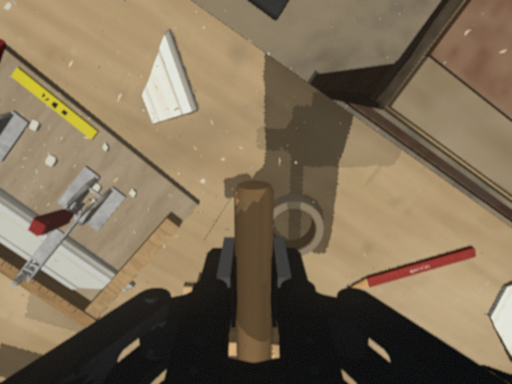

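The wrist view shows only the spindle's rear stub at (255,190–360) and the small roll at (300,222). The stand is hidden below the gripper, so I'll measure it and the held spindle with the fixed cameras.

Run:
```python
from h import *
a=np.radians(32.3);ax=np.array([np.cos(a),np.sin(a)]);pe=np.array([-np.sin(a),np.cos(a)])
c=np.array([.62,.35])
o=bot.get_obs();print(o["eef_pos"])
ims=[]
for n in("scene","side"):
    z=np.load(n+"0.npz");P=cloud(z["K"],z["T"],z["d"]);Q=P[(z["d"]>0)&(abs(P[...,2]-.125)<.003)]
    u=(Q[:,:2]-c)@ax;v=(Q[:,:2]-c)@pe;k=(abs(u)<.07)&(abs(v)<.08);u,v=u[k],v[k]
    print(n,"u hist",np.histogram(u,np.arange(-.06,.061,.004))[0])
    for s in(-1,1):
        kk=(u*s>.015)
        if kk.sum()>20: r=cv2.minAreaRect(np.c_[u,v][kk].astype(np.float32)*1000);print(s,kk.sum(),"u",np.percentile(u[kk],[3,50,97]).round(4),"v",np.percentile(v[kk],[2,50,98]).round(4),r)
    K,T=cam(n);i,d=bot.camera(n);np.savez(n+"1.npz",i=i,d=d,K=K,T=T);ims.append(i)
    P=cloud(K,T,d);rel=P[...,:2]-o["eef_pos"][:2];u=rel@ax;v=rel@pe
    m=(d>0)&(u>.05)&(u<.25)&(abs(v)<.04)&(P[...,2]>.17)&(P[...,2]<.34)
    h=cv2.cvtColor(i,cv2.COLOR_BGR2HSV);m&=(h[...,1]>50)&(h[...,2]>90)
    for lo in np.arange(.05,.25,.03):
        k=m&(u>=lo)&(u<lo+.03)
        if k.sum()>5: print("sp",lo.round(2),k.sum(),u[k].max().round(3),"v",np.percentile(v[k],[5,50,95]).round(3),"z",np.percentile(P[...,2][k],[5,50,95]).round(3))
def cr(i,x,y,w,h,W,H): return cv2.resize(i[y:y+h,x:x+w],(W,H),interpolation=3)
cv2.imwrite("pics/c.png",np.hstack([cr(ims[0],150,60,160,160,400,400),cr(ims[1],110,110,160,160,400,400)]))
```

```text
[0.44132533 0.2522219  0.25221967]
scene u hist [ 0  0  0  0  0  6 19 12 18 14  9  9 12  6  5  2  2  4  3  2  4  7  8 14
  5 12  4  3  0  0]
-1 80 u [-0.0375 -0.0268 -0.0166] v [-0.0527 -0.0014  0.053 ] ((-26.15610122680664, -0.18422317504882812), (106.75821685791016, 22.474172592163086), 88.57157897949219)
1 60 u [0.0179 0.0342 0.049 ] v [-0.057  -0.0258  0.0428] ((33.79414367675781, -7.834442138671875), (35.19577407836914, 101.33480834960938), 1.7195005416870117)
sp 0.17 6 0.192 v [-0.006 -0.005 -0.004] z [0.269 0.273 0.275]
side u hist [ 0  0  0  0  0  0  4 10 21 26 19  9  3  4  4  6  3  6  3  4  4  6  7 24
 24 30 14  2  0  0]
-1 84 u [-0.0322 -0.0227 -0.0158] v [-0.0505  0.008   0.0525] ((-23.412593841552734, 1.8654937744140625), (109.30657958984375, 15.79991340637207), 86.77692413330078)
1 116 u [0.0196 0.0381 0.0471] v [-0.0552  0.0081  0.0505] ((30.6906795501709, -1.6346931457519531), (110.92681884765625, 31.59182357788086), 86.3796615600586)
sp 0.05 79 0.079 v [-0.001  0.004  0.007] z [0.264 0.272 0.277]
sp 0.08 80 0.11 v [-0.002  0.005  0.008] z [0.264 0.273 0.277]
sp 0.11 73 0.14 v [-0.002  0.005  0.008] z [0.267 0.273 0.277]
sp 0.14 84 0.17 v [-0.002  0.005  0.008] z [0.264 0.273 0.277]
sp 0.17 89 0.2 v [-0.002  0.005  0.009] z [0.264 0.272 0.277]
```

View pics/c.png

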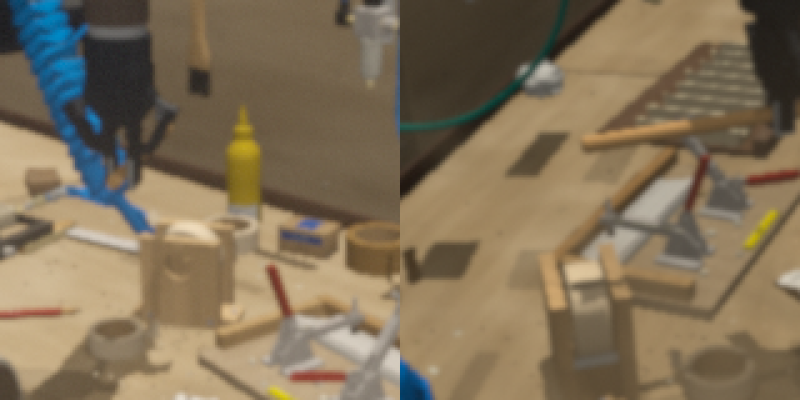

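Run:
```python
from h import *
a=np.radians(32.3);ax=np.array([np.cos(a),np.sin(a)]);pe=np.array([-np.sin(a),np.cos(a)])
c=np.array([.625,.353])
for n in("scene","side","w2"):
    z=np.load(n+("0" if n!="w2" else "")+".npz");P=cloud(z["K"],z["T"],z["d"])
    u=(P[...,:2]-c)@ax;v=(P[...,:2]-c)@pe;h=P[...,2]
    b=(z["d"]>0)&(abs(v)<.058)
    t=b&(abs(h-.125)<.004)&(abs(v)>.03)
    for s in(-1,1):
        k=t&(abs(u*s-.031)<.012)
        if k.sum()>10:
            f=cv2.fitLine(np.c_[u[k],v[k]].astype(np.float32),4,0,.001,.001).ravel()
            print(n,s,k.sum(),"u",np.percentile(u[k],[3,50,97]).round(4),"ang",np.degrees(np.arctan(-f[0]/f[1])).round(2),"v",v[k].min().round(4),v[k].max().round(4))
    k=b&(h>.03)&(h<.115)&(abs(u+.039)<.012)&(abs(v)>.02)&(abs(v)<.05)
    if k.sum()>30:
        f=cv2.fitLine(np.c_[u[k],v[k]].astype(np.float32),4,0,.001,.001).ravel();print(n,"front",k.sum(),np.median(u[k]).round(4),"ang",np.degrees(np.arctan(-f[0]/f[1])).round(2))
# hole in scene front: pixels seen deeper
z=np.load("scene0.npz");q=proj(z["K"],z["T"],[[*(c-.039*ax),.09]]);print("hole px",q)
```

```text
scene -1 37 u [-0.0415 -0.0326 -0.025 ] ang -2.33 v -0.054 0.0536
scene 1 33 u [0.0192 0.028  0.0384] ang -1.83 v -0.057 0.047
scene front 390 -0.0374 ang -3.36
side -1 63 u [-0.0385 -0.0284 -0.0201] ang -3.01 v -0.0559 0.0565
side 1 66 u [0.0236 0.0336 0.042 ] ang -3.53 v -0.0572 0.0534
w2 -1 129 u [-0.0364 -0.0299 -0.0204] ang -88.31 v 0.0345 0.0421
w2 front 81 -0.0356 ang -2.68
hole px [[221.18726669 165.92669116]]
```

```bash
python3 tgt.py .391 .219 .15 120
```

```text
t 4.35 pos [0.4415 0.25   0.2526] yaw 122.84 delta units [-0.294  0.515  0.   ] twist units 0.0248 w 0.014 F [-0.1  0.7 -0.5] j6 -0.06
```

Request:
move_arm(
  increments=[
    {"grip": 1, "linear": [-0.1, 0, 0], "twist": 0.012},
    {"grip": 1, "linear": [-0.1, 0.1, 0], "twist": 0.012},
    {"grip": 1, "linear": [-0.1, 0.15, 0], "twist": 0},
    {"grip": 1, "linear": [0, 0.2, 0], "twist": 0},
    {"grip": 1, "linear": [0, 0.05, 0], "twist": 0},
  ],
)

```text
clock: 4.85
eef_pos: [0.3889, 0.2124, 0.1535]
tool_rot: [-0.681, -0.179, 0.18, 0.687]
ft_force: [-1.3, -1.1, -0.9]
grip_width: 0.0142
```

```bash
python3 tgt.py .391 .219 .071 120
```

```text
t 4.85 pos [0.3889 0.2124 0.1535] yaw 119.35 delta units [0.025 0.413 0.02 ] twist units -0.0057 w 0.0142 F [-1.3 -1.1 -0.9] j6 -0.02
```

Request:
move_arm(
  increments=[
    {"grip": 1, "linear": [0.01, 0.1, 0.015], "twist": -0.005},
    {"grip": 1, "linear": [0, 0.15, 0.01], "twist": 0},
    {"grip": 1, "linear": [0, 0.12, 0], "twist": 0},
    {"grip": 1, "linear": [0, 0.02, 0], "twist": 0},
    {"grip": 1, "linear": [0, 0, 0], "twist": 0},
  ],
)

```text
clock: 5.35
eef_pos: [0.3912, 0.2151, 0.0777]
tool_rot: [-0.68, -0.181, 0.178, 0.687]
ft_force: [0.3, 0.8, -0.1]
grip_width: 0.014
```

```bash
python3 tgt.py .391 .219 .071 120
cat > chk.py <<'E'
from h import *
import sys
a=np.radians(29.5);ax=np.array([np.cos(a),np.sin(a)]);pe=np.array([-np.sin(a),np.cos(a)]);c=np.array([.6258,.3517])
o=bot.get_obs();r=o["eef_pos"][:2]-c;print("tcp u,v",(r@ax).round(4),(r@pe).round(4))
ims=[]
for n in("scene","side"):
    K,T=cam(n);i,d=bot.camera(n);ims.append(i);P=cloud(K,T,d);u=(P[...,:2]-c)@ax;v=(P[...,:2]-c)@pe;h=P[...,2]
    m=(d>0)&(abs(v)<.03)&(h>.06)&(h<.115)
    for lo,hi in((-.26,-.2),(-.2,-.16),(-.16,-.12),(-.12,-.09),(-.09,-.06),(-.06,-.045),(.045,.08),(.08,.13)):
        k=m&(u>=lo)&(u<hi)
        if k.sum()>3: print(n,lo,k.sum(),"u",u[k].min().round(3),u[k].max().round(3),"v",np.percentile(v[k],[5,50,95]).round(4),"z",np.percentile(h[k],[5,50,95]).round(4))
def cr(i,x,y,w,h,W,H): return cv2.resize(i[y:y+h,x:x+w],(W,H),interpolation=3)
cv2.imwrite(sys.argv[1],np.hstack([cr(ims[0],170,110,110,110,400,400),cr(ims[1],140,160,110,110,400,400)]))
E
python3 chk.py pics/d.png
```

```text
t 5.35 pos [0.3912 0.2151 0.0777] yaw 119.43 delta units [0.009 0.034 0.017] twist units -0.005 w 0.014 F [ 0.3  0.8 -0.1] j6 -0.02
tcp u,v -0.2715 -0.0034
scene -0.26 5 u -0.259 -0.202 v [-0.0067 -0.0028  0.0041] z [0.1023 0.1067 0.1079]
scene -0.2 13 u -0.197 -0.161 v [-0.0067 -0.004   0.0014] z [0.1042 0.1057 0.1078]
scene -0.12 9 u -0.105 -0.092 v [-0.0115 -0.0048  0.0011] z [0.1004 0.105  0.1086]
scene -0.09 11 u -0.09 -0.075 v [-0.0115 -0.0082 -0.0016] z [0.1004 0.1052 0.1069]
side -0.26 147 u -0.26 -0.2 v [-0.007   0.0022  0.0089] z [0.0891 0.0996 0.1047]
side -0.2 86 u -0.2 -0.16 v [-0.0042  0.0018  0.0049] z [0.0915 0.1003 0.1043]
side -0.16 91 u -0.16 -0.12 v [-0.0065  0.0017  0.0048] z [0.0924 0.1004 0.1053]
side -0.12 68 u -0.12 -0.09 v [-0.0063  0.0015  0.0052] z [0.094  0.1012 0.1052]
side -0.09 45 u -0.089 -0.071 v [-0.0056  0.001   0.0048] z [0.0932 0.1006 0.1053]
```

View pics/d.png

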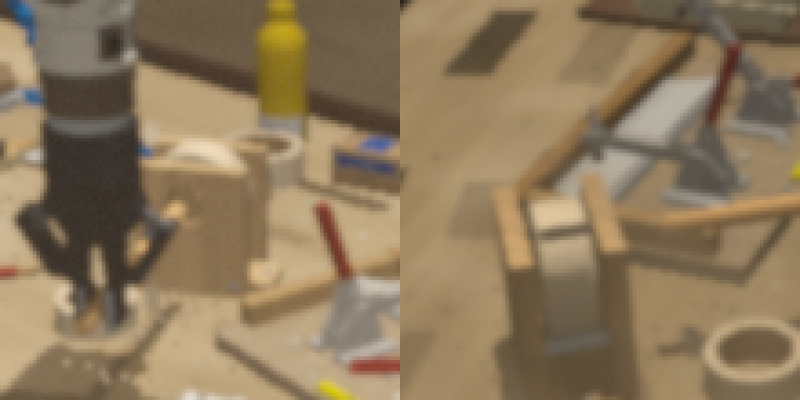

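The tip is at scene-crop (175,215), straight in front of the hole. The spindle is level, 7 mm high and about 3 mm off to the right. I'll correct that and enter the hole slowly.

Request:
move_arm(
  increments=[
    {"grip": 1, "linear": [0, 0.035, 0.017], "twist": -0.003},
    {"grip": 1, "linear": [0.02, 0, 0], "twist": 0},
    {"grip": 1, "linear": [0.08, 0, 0], "twist": 0},
    {"grip": 1, "linear": [0.08, 0, 0], "twist": 0},
    {"grip": 1, "linear": [0.06, 0, 0], "twist": 0},
  ],
)

```text
clock: 5.95
eef_pos: [0.4351, 0.2448, 0.076]
tool_rot: [-0.679, -0.186, 0.178, 0.688]
ft_force: [0.0, -0.1, -0.2]
grip_width: 0.0146
```

```bash
python3 tgt.py .5553 .3118 .071 119.7
```

```text
t 5.95 pos [0.4351 0.2448 0.076 ] yaw 119.84 delta units [ 0.688  0.035 -0.009] twist units 0.0012 w 0.0146 F [ 0.  -0.1 -0.2] j6 -0.01
```

Request:
move_arm(
  increments=[
    {"grip": 1, "linear": [0.05, 0.025, 0], "twist": 0},
    {"grip": 1, "linear": [0.08, 0.01, -0.005], "twist": 0},
    {"grip": 1, "linear": [0.1, 0, 0], "twist": 0},
    {"grip": 1, "linear": [0.08, 0, 0], "twist": 0},
    {"grip": 1, "linear": [0.05, 0, 0], "twist": 0},
  ],
)

```text
clock: 6.45
eef_pos: [0.5025, 0.2832, 0.0704]
tool_rot: [-0.679, -0.188, 0.177, 0.688]
ft_force: [-0.9, -0.3, -0.1]
grip_width: 0.0144
```

```bash
python3 tgt.py .5553 .3118 .071 119.7
```

```text
t 6.45 pos [0.5025 0.2832 0.0704] yaw 119.92 delta units [ 0.3    0.002 -0.008] twist units 0.0019 w 0.0144 F [-0.9 -0.3 -0.1] j6 -0.01
```

Tip is through both holes with no contact. I'll finish the stroke.

Request:
move_arm(
  increments=[
    {"grip": 1, "linear": [0.08, 0, -0.005], "twist": 0},
    {"grip": 1, "linear": [0.1, 0, 0], "twist": 0},
    {"grip": 1, "linear": [0.07, 0, 0], "twist": 0},
    {"grip": 1, "linear": [0.02, 0, 0], "twist": 0},
    {"grip": 1, "linear": [0, 0, 0], "twist": 0},
  ],
)

```text
clock: 6.95
eef_pos: [0.553, 0.3118, 0.0696]
tool_rot: [-0.678, -0.188, 0.178, 0.688]
ft_force: [-0.3, 0.4, -0.4]
grip_width: 0.0142
```

```bash
python3 tgt.py .5553 .3118 .071 119.7; python3 chk.py pics/e.png
```

```text
t 6.95 pos [0.553  0.3118 0.0696] yaw 119.99 delta units [ 0.01  -0.007 -0.006] twist units 0.0025 w 0.0142 F [-0.3  0.4 -0.4] j6 -0.01
tcp u,v -0.0831 0.0011
scene -0.16 13 u -0.13 -0.121 v [-0.0032  0.0007  0.0048] z [0.084  0.0898 0.0958]
scene -0.12 87 u -0.12 -0.09 v [-0.0169 -0.0044  0.0183] z [0.0777 0.096  0.1142]
scene -0.09 64 u -0.09 -0.07 v [-0.0199 -0.006   0.0218] z [0.0791 0.0957 0.1119]
side -0.16 8 u -0.123 -0.12 v [-0.0028  0.0034  0.0083] z [0.0841 0.0888 0.0918]
side -0.12 60 u -0.119 -0.092 v [0.0012 0.0068 0.0136] z [0.0776 0.0883 0.0944]
side -0.09 129 u -0.09 -0.06 v [-0.0081  0.0157  0.0228] z [0.0697 0.0904 0.1069]
side -0.06 35 u -0.06 -0.045 v [-0.002   0.0057  0.0097] z [0.0844 0.0914 0.0951]
side 0.045 89 u 0.046 0.08 v [0.0008 0.007  0.0113] z [0.0858 0.0938 0.0981]
side 0.08 95 u 0.08 0.116 v [0.0001 0.0076 0.0113] z [0.0867 0.0948 0.0992]
```

View pics/e.png

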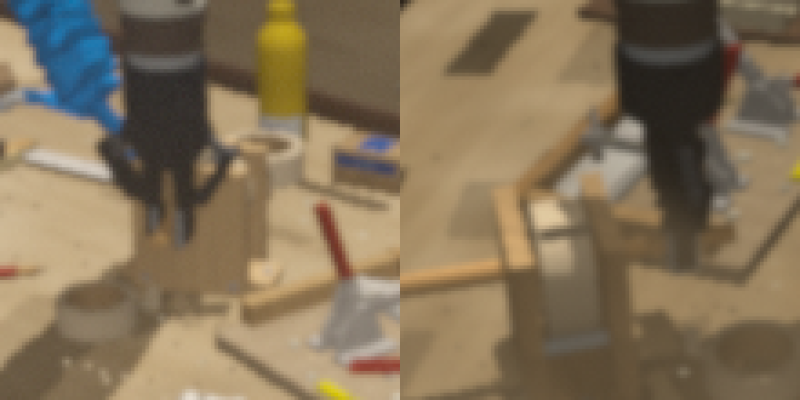

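The picture shows the spindle through the stand, sticking out at the left of the side crop (400–500,275) and held behind the near board. Ends are at u −0.123 and +0.116. I'll lower it slightly, open and lift.

Request:
move_arm(
  increments=[
    {"grip": 1, "linear": [0.01, 0.025, 0], "twist": 0},
    {"grip": 1, "linear": [0, 0, 0], "twist": 0},
    {"grip": 0.6, "linear": [0, 0, 0], "twist": 0},
    {"grip": 0.4, "linear": [0, 0, 0], "twist": 0},
    {"grip": 0.3, "linear": [0, 0, 0], "twist": 0},
  ],
)

```text
clock: 7.55
eef_pos: [0.5522, 0.3114, 0.0646]
tool_rot: [-0.679, -0.187, 0.178, 0.687]
ft_force: [-0.3, 0.5, 1.1]
grip_width: 0.0574
```

Request:
move_arm(
  increments=[
    {"grip": 0.3, "linear": [0, 0, 0], "twist": 0},
    {"grip": 0.3, "linear": [0, -0.05, 0], "twist": 0},
    {"grip": 0.3, "linear": [0, -0.15, 0], "twist": 0},
    {"grip": 0.3, "linear": [0, -0.2, 0], "twist": 0},
    {"grip": 0.3, "linear": [0, -0.2, 0], "twist": 0},
  ],
)

```text
clock: 8.05
eef_pos: [0.5469, 0.3072, 0.1824]
tool_rot: [-0.68, -0.182, 0.183, 0.686]
ft_force: [-0.4, 0.5, 0.2]
grip_width: 0.0598
```

Request:
move_arm(
  increments=[
    {"grip": 0.3, "linear": [-0.05, -0.2, 0], "twist": 0},
    {"grip": 0.3, "linear": [-0.1, -0.1, 0], "twist": 0},
    {"grip": 0.3, "linear": [-0.1, 0, 0], "twist": 0},
    {"grip": 0.3, "linear": [0, 0, 0], "twist": 0},
    {"grip": 0.3, "linear": [0, 0, 0], "twist": 0},
  ],
)

```text
clock: 8.55
eef_pos: [0.5066, 0.2832, 0.2583]
tool_rot: [-0.678, -0.19, 0.176, 0.688]
ft_force: [1.4, 0.0, -0.4]
grip_width: 0.0599
```

```bash
python3 tgt.py .5553 .3118 .071 119.7; python3 chk.py pics/f.png; sed -i 's/\.26,-\.2),/.26,-.2),/' chk.py
```

```text
t 8.55 pos [0.5066 0.2832 0.2583] yaw 119.98 delta units [ 0.261  0.943 -0.005] twist units 0.0024 w 0.0599 F [ 1.4  0.  -0.4] j6 -0.02
tcp u,v -0.1375 -0.001
scene -0.16 17 u -0.128 -0.12 v [-0.0058  0.0014  0.0054] z [0.0738 0.0822 0.0882]
scene -0.12 25 u -0.119 -0.091 v [-0.0062 -0.0025  0.0079] z [0.0771 0.0854 0.0888]
scene -0.09 22 u -0.088 -0.061 v [-0.0066 -0.0026  0.006 ] z [0.0777 0.0851 0.0883]
scene -0.06 8 u -0.057 -0.045 v [-0.0023  0.0024  0.0187] z [0.0841 0.0862 0.0969]
side -0.16 6 u -0.123 -0.12 v [0.0005 0.0045 0.0077] z [0.0722 0.0804 0.0841]
side -0.12 67 u -0.119 -0.09 v [-0.0014  0.0067  0.0095] z [0.0734 0.0815 0.0852]
side -0.09 66 u -0.089 -0.061 v [-0.001   0.0063  0.0098] z [0.0731 0.082  0.0859]
side -0.06 36 u -0.06 -0.046 v [-0.0016  0.0075  0.0101] z [0.0734 0.0818 0.0866]
side 0.045 88 u 0.045 0.08 v [0.0013 0.0069 0.0105] z [0.0735 0.0812 0.0859]
side 0.08 93 u 0.08 0.117 v [-0.0002  0.0072  0.0099] z [0.074  0.0814 0.0856]
```

View pics/f.png

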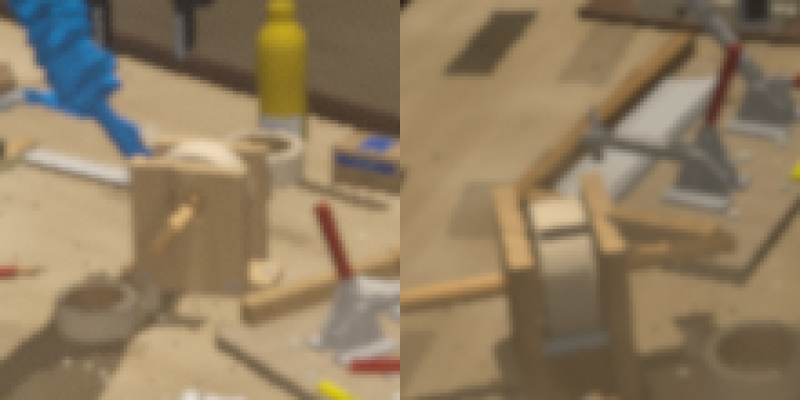

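The spindle lies level in both holes and sticks out on both sides (side crop 400–505 and 625–730, row ~250–290). The roll is still in place and the gripper is clear.

```bash
python3 -c "
from workcell import bot
print(bot.job_done())"
```

```text
the job is handed in; nothing more can be done
None
```

I took the long spindle from the rack, threaded it through both boards and the roll core, released it, lifted the gripper clear and handed the job in at about 8.7 s.

**Last checks (camera depth after release):**

| Check | Measured | Limit |
|---|---|---|
| Ends along the hole axis, from the stand's middle | about −123 to −128 mm and +117 mm | – |
| Spindle's middle along the axis | about 4 mm off | 40 mm |
| Spindle's middle across the axis, sideways | about 2 mm off | 20 mm |
| Spindle height | level, about 79 mm (11 mm below the hole axis) | 20 mm |
| Angle to the hole axis | about 1° | 15° |

- **Roll and gripper:** The last picture shows the roll still between the boards. The gripper was well above the stand and touching nothing.
- **Force:** The readings I took between moves stayed below about 2 N.
- **Stand direction:** My first estimate of the hole axis was 32.3°. The board-edge and face fits scattered from 29 to 30.5°, and I used 29.5°, which went in without contact.
- **Not checked:** I did not look at the short spindle again after the grasp. It was about 60 mm to the side of the long spindle, and the jaws were half closed on the way in. I also did not measure whether the spindle was still moving when I handed in.

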